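# Couple the hook post to its ball stand

## Task

Couple the cup-hook post to its stand: while the post stands on the cooker top swing its coupling handle fully up, then pick the post up by its wooden part and lower it gently, by feel, over the stand's ball, keeping hold until its foot rests on the stand's collar. Then press the handle all the way down to lock it, without forcing it against its stop, and leave the post standing upright, locked and released, with the things around undisturbed.

Things in the scene. Friction and masses are not known exactly. Their poses are not given: they have to be found in the camera images.
- post: The cup-hook post, loose, 0.64 to 0.9 kg: aluminium coupler foot (70 x 70 mm at the rim, 49 mm high) under an upright wooden post 22 x 22 mm square that ends 150 mm above the rim. Two wire hooks stick out 38 mm to its +y and -y sides, up to 100 mm high. Origin: centre of the foot's underside, on the post's axis; z up along the post. The handle lies on its -x side.
- post_grip (a point): Point on the axis of the wooden post, 135 mm above the post's origin: grip the wood here, across the post's y, above the hooks.
- socket (a point): Centre of the top of the socket, 39 mm above the post's origin on its axis. The socket is a square hole 28 mm wide, open downward, its mouth flared to about 40 mm.
- handle (a joint): Coupling handle, rad. 0 = down, locked: its claw then reaches to 9 mm from the socket axis, 12 mm above the foot's underside, and keeps a ball in or out. 0.9 = fully up at its stop, claw clear. Starts at or near down, stays where left (friction 0.07 N m, about 1 N at the tip). Unless the foot rests on the collar (about 2 mm of play) the claw meets the ball and it will not close.
- handle_tip (a point): Centre of the black roller grip at the handle's free end, 70 mm from the hinge: 16 mm in diameter, 18 mm wide along the post's y. It revolves freely on its pin (along y), so that, pinched across y from above, it lets the handle swing while the fingers keep pointing down.
- handle_hinge (a point): Hinge axis of the handle: at x = -18 mm, z = 47 mm in the post's frame, along the post's y. At joint value q the tip is 70 mm from it, at -cos q in the post's x and +sin q in z.
- stand: The stand, fixed to the cooker top: round dark steel foot, 120 mm diameter. Origin: centre of its underside, z up. On its axis rises a clamped telescopic stud: a collar of 90 mm diameter, then a 14 mm neck and a steel ball of 26 mm. The collar's top was set anywhere from 40 to 66 mm above the origin (not measured: find it by feel).
- stand_axis (a point): Point on the stand's axis 120 mm above its origin. The ball's centre is 24 mm above the collar's top. The post is home, in any yaw, when its foot rests on the collar. While seating, the post may press on the stud with 25 N at most, its weight included; with the handle coming down, 45 N (at its stop a press on the handle's tip loads the stud about three times as much).
- lemon: Bystander: lemon, 78 x 55 x 56 mm, origin at its underside.
- fish_tin: Bystander: flat tin, 86 mm diameter, 40 mm high, origin at its underside.
- garlic: Bystander: garlic bulb, 60 x 57 x 58 mm, origin at its underside.
Things that resemble listed ones, but are neither listed nor needed, are in the scene too. What is shaped like the stand but yellow is not meant.

How it is judged:
On the way, in this order (a step that is already met when the one before it is completed fails the run):
1. the handle is swung up (beyond 0.6 rad) while the post stands on the cooker top (value of joint handle above 0.6 rad and height (world z) of post below 0.02 m), for 0.2 s.
2. the post, still held and its handle still up, rests on the stand: on its axis within 4 mm, upright, its underside below 70 mm, pressing on it with more than 2 N (value of joint handle above 0.4 rad and horizontal distance between post and stand below 0.004 m and angle between post's own z axis and vertical below 0.07 rad and height (world z) of post below 0.07 m and contact force between post and stand above 2 N and contact force between the fingers and post above 1 N), for 0.2 s.
At the end, for the whole second after the job is handed in: The handle is down within 0.06 rad with the ball captured: the post stands at rest on the stand, on its axis within 4 mm, upright within 0.06 rad, its underside 36 to 70 mm above the cooker top, and is released (value of joint handle below 0.06 rad and horizontal distance between post and stand below 0.004 m and angle between post's own z axis and vertical below 0.06 rad and height (world z) of post between 0.036 and 0.07 m and linear speed of post below 0.02 m/s); the robot touches nothing.
It fails at once if with the handle up, the post presses on the stand with more than 25 N (value of joint handle above 0.4 rad and contact force between post and stand above 25 N).
It fails at once if the post or its handle presses on the stand with more than 45 N (contact force between post and stand above 45 N).
It fails at once if the post tips over (more than 0.5 rad) (angle between post's own z axis and vertical above 0.5 rad).
It fails at once if a bystander is moved by more than 30 mm (distance of any of lemon, fish_tin, garlic from where it was at the start of the episode above 0.03 m).
It also fails if it takes over 72 s, if anything falls off the work surface, if the arm or the gripper's body presses on something with over 40 N, if the wrist force passes 120 N, or if a joint passes its speed limit or range.

## Robot

A 6-joint arm with a two-finger parallel gripper is mounted at the origin on a cart in front of the work surface, level with it; the furniture and walls round the work are solid. World frame = base frame: x ahead of the robot, y to its left, z up, the work surface at z = 0. Lengths are in m, angles in rad, forces in N, time in s.
With the tool pointing down it reaches from about 0.375 to 0.975 m from the base axis. Payload 3.8 kg.
Tool frame: the origin (TCP) lies midway between the tips of the shut fingers; the grasp point (between the pads) lies 19 mm behind it; z points along the fingers, y is the line along which they close (so a half turn about z gives the same grasp; the last joint's range is limited). The gripper opens to 85 mm and grips with 20 to 120 N. Pads are 22 mm wide; open, the fingers measure 114 mm over their backs; the gripper's body (76 mm by 85 mm) begins 54 mm behind the grasp point. The pads swing forward as they close: fully open they stand 13 mm farther back than shut.
Start: joints at [-1.336, 0.264, 1.604, -0, 1.274, -0.037], TCP at [0.181, -0.65, 0.231] pointing down, gripper open.
Joint ranges: [-2.63, 2.63], [-0.94, 2.18], [0.31, 2.57], [-1.31, 4.45], [0, 2.66], [-2.55, 2.55]. Speed limits (rad/s): [2.57, 2.57, 3.14, 3.14, 3.14, 3.14].

## Interface

Orientations are given as a rotation vector (axis times angle).
In Python, from plant import ctrl, cams gives the robot as it stands. The module is installed in compiled form; this text tells all that it offers.
- The arm moves only by the shell command python3 -m inch [OPENING] [FORCE], which reads ROWS from standard input. ROWS is a JSON list of rows, 1 to 10 of them, each written [[dx, dy, dz], [rx, ry, rz]]: dx, dy, dz in m, then a rotation vector rx, ry, rz in rad; each row shifts and turns the commanded pose from where the row before left it, along the tool's axes as they then stand; what a row does not reach is not made up. A row lasts 1/8 s, in which the tool goes at most 0.0625 m and 0.188 rad, less where a joint would pass 70% of its speed; a pose out of reach is approached as far as the arm can. OPENING is the finger opening in m, set as the command begins (- or left out keeps the last). The fingers move at their own pace and stop on an object; FORCE is the grip in N (left out, the last holds). Time passes only in rows, so rows that do not move let the fingers close. It prints the time, the measured TCP pose, the force, the opening and the grip force at its end. Input that does not fit is refused with a message, and nothing moves.
- ctrl.read_state(): the state, without advancing time (a new reading comes with each control period).
- cams.capture(name): name is "side" or "top" or "wrist"; returns the picture (400x640x3 uint8, red, green, blue); there is no depth.
- cams.get_calibration(name): a dict with "camera_matrix" (3x3 intrinsics, pixels), "extrinsics" (4x4, takes a point from world to camera coordinates). Camera axes: x right, y down, z forward; pixel columns grow to the right and rows downward; lengths in m; the calibration is good to about 2 mm. A picture is of the moment at which its call begins: read the wrist's pose just before it. get_calibration takes no time and is no camera call; for the wrist camera it gives the pose at the moment of the call.
- ctrl.sign_off(): hands the job in; it is judged then, once.
The state is a dict: "clock": time; "joint_positions": joint angles; "joint_velocities": joint speeds; "joint_torque": joint torques, N m; "position": TCP position; "ee_rot": TCP orientation; "contact_force": force on the tool from outside, world axes, zero at the start; "moment": the same for the moment, N m; "grip_width": finger opening in m; "grasp_force": force on a finger pad.
Only numpy, scipy, OpenCV 4.12 (cv2) and the standard library are available. Lean on these libraries where they do the work, as an engineer would, in place of code of your own. Each camera call takes 0.05 s, during which the arm holds its last target. There are 200 camera calls.

## Working session

There is one attempt and no reset: what is moved stays moved. The work goes in short steps, Python scripts to look and compute and a shell command to move; the robot and the scene stay as the last step left them, time stands still between calls to the robot, and variables do not carry over. Pictures are saved under pics/ and viewed, at most 10 in all, crops included, and the job is handed in when it is done.

```bash
mkdir -p pics
python3 - <<'E'
from plant import ctrl,cams
import cv2,numpy as np
s=ctrl.read_state();print(s)
a=cams.capture("top");b=cams.capture("side")
for n,i in(("top",a),("side",b)):
    cv2.imwrite(f"pics/{n}0.png",i[:,:,::-1]);c=cams.get_calibration(n);print(n,np.round(c["camera_matrix"],1).tolist(),np.round(c["extrinsics"],3).tolist())
E
```

```text
{'clock': 0.0, 'joint_positions': array([-1.33593207e+00,  2.64765192e-01,  1.60538509e+00,  2.32180994e-05,
        1.27369813e+00, -3.69030975e-02]), 'joint_velocities': array([-1.57786885e-03,  1.15055720e-03, -5.35078612e-04,  6.17654973e-05,
        3.63554180e-04,  8.61063781e-04]), 'joint_torque': array([ 1.30995204e-04, -5.15112627e+01, -3.67315400e+01, -4.58636521e-05,
        1.30497929e-02,  2.86337456e-05]), 'position': array([ 0.18102545, -0.64950888,  0.22994793]), 'ee_rot': array([-3.11040872e+00, -4.25263673e-01,  3.15233193e-04]), 'contact_force': array([-0.07244878,  0.1425561 ,  0.24062204]), 'moment': array([ 0.01671421, -0.04096257,  0.01683787]), 'grasp_force': 0.0, 'grip_width': 0.08520930138396537}
top [[370.7, 0.0, 325.4], [0.0, 370.7, 196.6], [0.0, 0.0, 1.0]] [[0.007, -1.0, 0.001, -0.067], [-0.976, -0.007, -0.217, 0.554], [0.217, 0.001, -0.976, 0.943], [0.0, 0.0, 0.0, 1.0]]
side [[395.1, 0.0, 313.6], [0.0, 395.1, 195.9], [0.0, 0.0, 1.0]] [[0.932, -0.361, -0.021, -0.508], [-0.252, -0.608, -0.753, 0.166], [0.259, 0.707, -0.658, 0.854], [0.0, 0.0, 0.0, 1.0]]
```

View pics/top0.png

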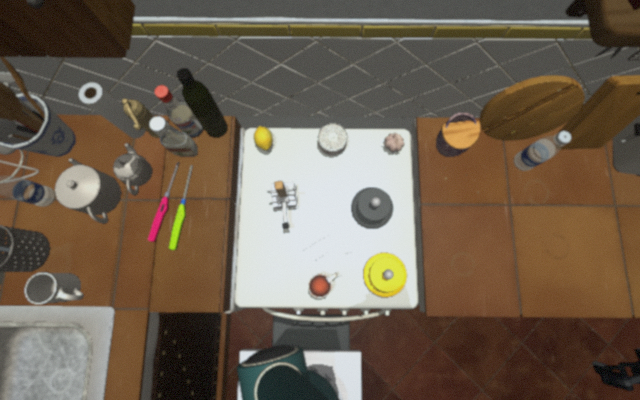

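View pics/side0.png

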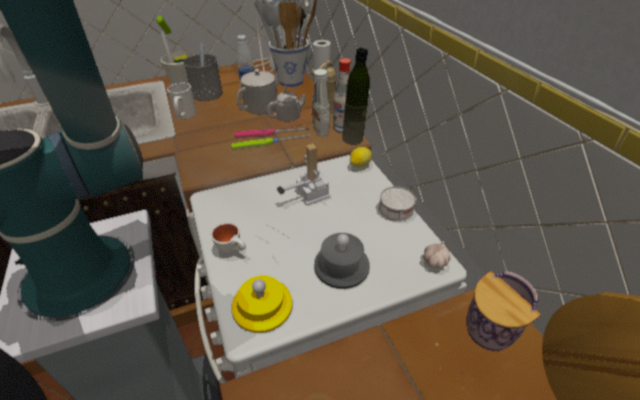

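Candidates: the post is only at top (283,195) / side (313,175), wooden top with a black roller at top (286,227). For the stand there is the dark one at top (373,207) / side (342,258), and a yellow lookalike at top (385,275) that I reject. I'll check both choices in one close crop.

Run:
```python
import cv2,numpy as np
a=cv2.imread("pics/top0.png");b=cv2.imread("pics/side0.png")
z=lambda i,x,y,w,h:cv2.resize(i[y:y+h,x:x+w],(400,300),interpolation=cv2.INTER_CUBIC)
cv2.imwrite("pics/c0.png",np.vstack([np.hstack([z(a,250,170,80,60),z(a,340,177,80,60)]),np.hstack([z(b,270,140,80,60),z(b,302,228,80,60)])]))
```

```text
(no output)
```

View pics/c0.png

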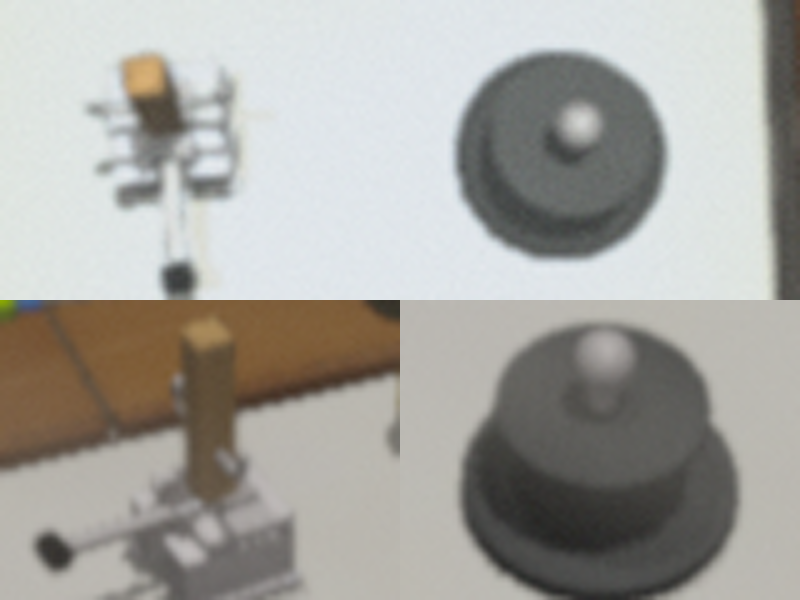

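The crop confirms both choices: the post has a wooden top at top (279,185) / side (312,146.5), with the roller at top (285.5,225.5) / side (280.5,190). The dark stand's ball is at top (375.5,201.6) / side (342.6,238.3).

```bash
cat > h.py <<'E'
import numpy as np,cv2
from plant import cams,ctrl
from scipy.spatial.transform import Rotation as R
def ray(n,p,c=None):
    c=c or cams.get_calibration(n);K=c["camera_matrix"];E=c["extrinsics"];r=E[:3,:3]
    d=r.T@np.linalg.solve(K,[p[0],p[1],1]);o=-r.T@E[:3,3];return o,d/np.linalg.norm(d)
def plane(n,p,z,c=None):
    o,d=ray(n,p,c);return o+d*(z-o[2])/d[2]
def tri(rs):
    A=sum(np.eye(3)-np.outer(d,d) for o,d in rs);b=sum((np.eye(3)-np.outer(d,d))@o for o,d in rs)
    x=np.linalg.solve(A,b);return x,[np.linalg.norm(np.cross(x-o,d)) for o,d in rs]
def proj(n,x,c=None):
    c=c or cams.get_calibration(n);q=c["extrinsics"][:3]@np.r_[x,1];q=c["camera_matrix"]@q;return q[:2]/q[2]
def tool(target,yaw_rv=None):
    s=ctrl.read_state();r=R.from_rotvec(s["ee_rot"]);return np.round(r.inv().apply(np.array(target)-s["position"]),4)
E
python3 - <<'E'
from h import *
for n,t,s in(("woodtop",(278.8,185),(311.6,146.2)),("tip",(285.2,225.2),(280.2,190)),("ball",(375.4,201.6),(342.6,238.3))):
    x,e=tri([ray("top",t),ray("side",s)]);print(n,x.round(4),np.round(e,4))
a=cv2.imread("pics/top0.png");b=cv2.imread("pics/side0.png")
for n,i,(x0,y0,x1,y1) in(("top",a,(340,177,402,237)),("side",b,(302,225,385,290))):
    g=cv2.cvtColor(i,6);m=np.zeros_like(g);m[y0:y1,x0:x1]=(g[y0:y1,x0:x1]<125)
    cs=cv2.findContours(m,0,1)[0];c=max(cs,key=cv2.contourArea)
    print(n,cv2.boundingRect(c),cv2.fitEllipse(c))
    if n=="top":
        w=np.array([plane("top",p[0],0.006)[:2] for p in c]);print("circ",cv2.minEnclosingCircle(w.astype(np.float32)),np.mean(w,0))
E
```

```text
woodtop [0.5638 0.0535 0.1463] [0.0001 0.0001]
tip [0.4762 0.0458 0.0444] [0.0015 0.0015]
ball [ 0.5355 -0.1942  0.0845] [0.0009 0.0009]
top (352, 188, 41, 40) ((371.5900573730469, 207.71063232421875), (39.31897735595703, 39.95413589477539), 116.52835845947266)
circ ((0.5352058410644531, -0.1939712017774582), 0.058709196746349335) [ 0.53525463 -0.19419407]
side (314, 233, 56, 56) ((341.41455078125, 262.39825439453125), (53.838069915771484, 54.23994064331055), 134.90574645996094)
```

Run:
```python
from h import *
print(tool([0.470,0.045,0.19]), R.from_rotvec(ctrl.read_state()["ee_rot"]).as_matrix().round(3).tolist())
```

```text
[ 0.4648 -0.5914  0.0413] [[0.963, 0.268, -0.0], [0.268, -0.963, 0.002], [0.0, -0.002, -1.0]]
```

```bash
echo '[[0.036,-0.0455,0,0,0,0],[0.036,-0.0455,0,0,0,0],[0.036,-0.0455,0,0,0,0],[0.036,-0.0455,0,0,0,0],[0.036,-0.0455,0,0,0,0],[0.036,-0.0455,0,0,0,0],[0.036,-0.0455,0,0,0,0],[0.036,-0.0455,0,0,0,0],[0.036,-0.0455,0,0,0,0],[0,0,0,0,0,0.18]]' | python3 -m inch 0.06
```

```text
refused: ROWS must be rows with the three-number parts in brackets of their own. Nothing was moved.
```

The call was refused and nothing moved: it wants rows with the three-number parts in brackets of their own. Same move again in that form.

```bash
echo '[[[0.036,-0.0455,0],[0,0,0]],[[0.036,-0.0455,0],[0,0,0]],[[0.036,-0.0455,0],[0,0,0]],[[0.036,-0.0455,0],[0,0,0]],[[0.036,-0.0455,0],[0,0,0]],[[0.036,-0.0455,0],[0,0,0]],[[0.036,-0.0455,0],[0,0,0]],[[0.036,-0.0455,0],[0,0,0]],[[0.036,-0.0455,0],[0,0,0]],[[0,0,0],[0,0,0.18]]]' | python3 -m inch 0.06
python3 - <<'E'
from h import *
print(tool([0.470,0.045,0.19]), R.from_rotvec(ctrl.read_state()["ee_rot"]).as_matrix().round(3).tolist())
E
```

```text
clock: 1.35
position: [0.3842, -0.1649, 0.2309]
ee_rot: [-3.137, -0.148, -0.0]
contact_force: [-0.1, -0.9, -0.5]
grip_width: 0.0601
grasp_force: 0.0
[ 0.1051 -0.2008  0.0412] [[0.996, 0.094, 0.0], [0.094, -0.996, 0.001], [0.0, -0.001, -1.0]]
```

```bash
echo '[[[0.026,-0.05,0],[0,0,0]],[[0.026,-0.05,0],[0,0,0]],[[0.026,-0.05,0.02],[0,0,0]],[[0.026,-0.05,0.02],[0,0,0]],[[0,0,0],[0,0,0]],[[0,0,0],[0,0,0]]]' | python3 -m inch 0.045
python3 - <<'E'
from h import *
c=cams.get_calibration("wrist");i=cams.capture("wrist");cv2.imwrite("pics/w1.png",i[:,:,::-1]);s=ctrl.read_state()
np.savez("w1.npz",K=c["camera_matrix"],E=c["extrinsics"])
print(s["position"],s["contact_force"],c["extrinsics"].round(3).tolist())
E
```

```text
clock: 2.1
position: [0.4681, 0.0399, 0.1909]
ee_rot: [3.138, 0.146, -0.002]
contact_force: [-0.2, 0.1, -0.9]
grip_width: 0.0454
grasp_force: 0.0
[0.46835122 0.03929275 0.1913363 ] [-0.21865156 -1.16353696  0.45695513] [[0.092, -0.996, -0.001, -0.002], [-0.953, -0.088, 0.289, 0.424], [-0.288, -0.026, -0.957, 0.477], [0.0, 0.0, 0.0, 1.0]]
```

View pics/w1.png

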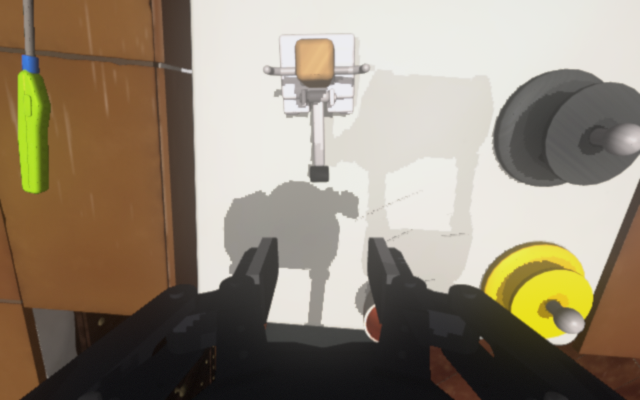

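The wrist view shows the roller at (319,173), the wood top at about (315,61), hook tips at (268,71) and (369,69), and the stand's ball at about (627,139).

Run:
```python
from h import *
f=np.load("w1.npz");c=dict(camera_matrix=f["K"],extrinsics=f["E"])
i=cv2.imread("pics/w1.png");g=cv2.cvtColor(i,6);hsv=cv2.cvtColor(i,40)
m=np.zeros_like(g);m[155:190,305:335]=g[155:190,305:335]<70;x,y,w,h=cv2.boundingRect(m);print("roller",x,y,w,h)
tp=plane("wrist",(x+w/2-.5,y+h/2-.5),0.047,c);print("tip",tp.round(4),"width",w*(np.linalg.norm(tp-ray('wrist',(0,0),c)[0]))/f["K"][0,0])
print("tri",tri([ray("wrist",(x+w/2-.5,y+h/2-.5),c),ray("top",(285.2,225.2)),ray("side",(280.2,190))]))
m=np.zeros_like(g);hs=hsv[30:95,285:345];m[30:95,285:345]=(hs[:,:,1]>70)
x,y,w,h=cv2.boundingRect(m);print("wood",x,y,w,h)
for y_ in (y,y+h): print([plane("wrist",(u,y_),0.15,c)[:2].round(4) for u in(x,x+w)])
print("wood",tri([ray("wrist",(x+w/2-.5,y+21),c),ray("top",(278.8,185)),ray("side",(311.6,146.2))]))
hk=[plane("wrist",p,0.1,c) for p in((267,71),(369,69))];d=hk[0]-hk[1];print("hooks",np.mean(hk,0).round(4),np.linalg.norm(d),np.arctan2(-d[0],d[1]))
print("ball",tri([ray("wrist",(627,139),c),ray("top",(375.4,201.6)),ray("side",(342.6,238.3))]))
```

```text
roller 0 0 0 0
tip [0.5966 0.3176 0.047 ] width 0.0
tri (array([0.49340435, 0.05009235, 0.1679934 ]), [np.float64(0.1296221228990576), np.float64(0.03714060203664135), np.float64(0.10172424311098578)])
wood 296 39 38 42
[array([0.5725, 0.0654]), array([0.5744, 0.045 ])]
[array([0.5513, 0.064 ]), array([0.5532, 0.0428])]
wood (array([0.56385635, 0.05417323, 0.14576168]), [np.float64(0.0006856311045231104), np.float64(0.0006046223156592651), np.float64(0.00016674038235118776)])
hooks [0.5625 0.0534 0.1   ] 0.07187499809429446 0.11028977285540166
ball (array([ 0.53530069, -0.19462699,  0.08568139]), [np.float64(0.0005465053672201721), np.float64(0.0009619981743940975), np.float64(0.0011309503019761003)])
```

Run:
```python
from h import *
f=np.load("w1.npz");c=dict(camera_matrix=f["K"],extrinsics=f["E"])
x,e=tri([ray("wrist",(319,173.5),c),ray("top",(285.2,225.2)),ray("side",(280.2,190))]);print(x,e)
p=plane("wrist",(319,173.5),0.045,c);print(p,np.arctan2(.0537-p[1],.5632-p[0]),tool([p[0],p[1],.028]))
```

```text
[0.47597073 0.04558072 0.04488096] [np.float64(0.0003744934132841902), np.float64(0.0016862374475909586), np.float64(0.0013437452273441833)]
[0.47561409 0.04556712 0.045     ] 0.09259054367671156 [ 0.0079 -0.0057  0.1633]
```

```bash
echo '[[[0.008,-0.006,0.05],[0,0,0]],[[0,0,0.05],[0,0,0]],[[0,0,0.04],[0,0,0]],[[0,0,0.02],[0,0,0]],[[0,0,0],[0,0,0]],[[0,0,0],[0,0,0]]]' | python3 -m inch 0.045
python3 - <<'E'
from h import *
print(tool([.4757,.0456,.0275]))
E
echo '[[[0,0,0],[0,0,0]],[[0,0,0],[0,0,0]],[[0,0,0],[0,0,0]]]' | python3 -m inch 0.0 20
```

```text
clock: 2.9
position: [0.4772, 0.0457, 0.0327]
ee_rot: [3.138, 0.142, 0.004]
contact_force: [-0.1, 0.4, 0.1]
grip_width: 0.0449
grasp_force: 0.0
[-0.0015 -0.      0.0052]
clock: 3.28
position: [0.4772, 0.0466, 0.0323]
ee_rot: [3.138, 0.144, 0.004]
contact_force: [1.4, -1.2, 2.5]
grip_width: 0.0177
grasp_force: 25.6
```

```bash
echo '[[[0.0003,0,-0.005],[0,0,0]],[[0.0005,0,-0.0055],[0,0,0]],[[0.0010,0,-0.0051],[0,0,0]],[[0.0013,0,-0.0051],[0,0,0]],[[0.0018,0,-0.005],[0,0,0]],[[0.0021,0,-0.0047],[0,0,0]],[[0,0,0],[0,0,0]]]' | python3 -m inch
```

```text
clock: 4.15
position: [0.4829, 0.0473, 0.062]
ee_rot: [3.138, 0.144, -0.001]
contact_force: [1.9, -1.0, -0.5]
grip_width: 0.0169
grasp_force: 25.3
```

```bash
echo '[[[0.0025,0,-0.0047],[0,0,0]],[[0.0027,0,-0.0044],[0,0,0]],[[0.0032,0,-0.0042],[0,0,0]],[[0.0034,0,-0.004],[0,0,0]],[[0.0025,0,-0.0025],[0,0,0]],[[0.0025,0,-0.0024],[0,0,0]],[[0,0,0],[0,0,0]]]' | python3 -m inch
```

```text
clock: 5.03
position: [0.4993, 0.0488, 0.0843]
ee_rot: [3.138, 0.144, -0.002]
contact_force: [-6.7, -1.8, 4.3]
grip_width: 0.0175
grasp_force: 25.8
```

```bash
echo '[[[0,0,0],[0,0,0]],[[0,0,0],[0,0,0]],[[0,0,0],[0,0,0]],[[-0.01,0,-0.04],[0,0,0]],[[-0.02,0,-0.05],[0,0,0]],[[-0.02,0,-0.03],[0,0,0]],[[0,0,0],[0,0,0]],[[0,0,0],[0,0,0]]]' | python3 -m inch 0.05
python3 - <<'E'
from h import *
c=cams.get_calibration("wrist");i=cams.capture("wrist")[:,:,::-1];cv2.imwrite("pics/w2.png",i)
np.savez("w2.npz",K=c["camera_matrix"],E=c["extrinsics"])
t=cams.capture("top")[:,:,::-1];s=cams.capture("side")[:,:,::-1];cv2.imwrite("pics/t2.png",t);cv2.imwrite("pics/s2.png",s)
print(ctrl.read_state()["position"])
z=lambda i,x,y,w,h:cv2.resize(i[y:y+h,x:x+w],(400,300),interpolation=cv2.INTER_CUBIC)
cv2.imwrite("pics/c2.png",np.vstack([np.hstack([z(i,220,0,200,150),z(i,220,100,200,150)]),np.hstack([z(t,250,170,80,60),z(s,270,140,80,60)])]))
E
```

```text
clock: 6.02
position: [0.4499, 0.0442, 0.2033]
ee_rot: [-3.138, -0.144, -0.0]
contact_force: [-0.8, -0.0, 0.1]
grip_width: 0.0498
grasp_force: 0.0
[0.44935564 0.04422209 0.20225192]
```

View pics/c2.png

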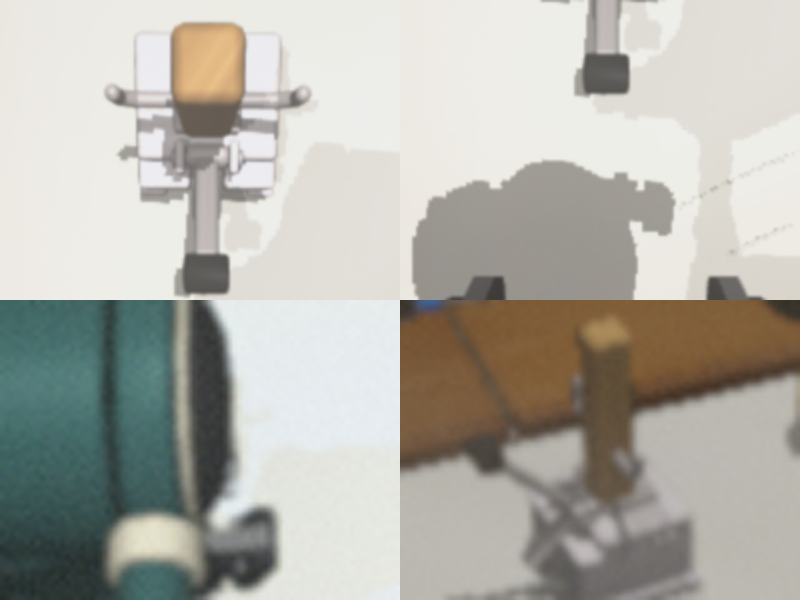

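The handle is up in both views (roller at wrist (323,136), side (287,170)) and the post stands upright. The wood's top face is centred at wrist (324,31).

Run:
```python
from h import *
f=np.load("w2.npz");c=dict(camera_matrix=f["K"],extrinsics=f["E"])
w=plane("wrist",(324,31),0.148,c);print("wood",w)
print("wood3",tri([ray("wrist",(324,31),c),ray("side",(270+207/5-.4,140+33/5-.4))]))
t,e=tri([ray("wrist",(323,136.5),c),ray("side",(270+87/5-.4,140+155/5-.4))]);print("tip",t,e)
for z in(.09,.1):print("dir",np.arctan2(w[1]-(q:=plane("wrist",(323,136.5),z,c))[1],w[0]-q[0]),q)
L=plane("wrist",(220+113/2,93/2),.1,c);Rr=plane("wrist",(220+303/2,95/2),.1,c);d=L-Rr;print("hooks",(L+Rr)/2,np.arctan2(-d[0],d[1]))
print(tool([*w[:2],.20]))
```

```text
wood [0.56255041 0.05526659 0.148     ]
wood3 (array([0.56299232, 0.05532077, 0.14537526]), [np.float64(7.369196008271428e-05), np.float64(7.369196008262992e-05)])
tip [0.49706581 0.04974024 0.09556021] [np.float64(0.00021384375434588875), np.float64(0.0002138437543458061)]
dir 0.08296155676081692 [0.49627139 0.04975533 0.09      ]
dir 0.08276807780950288 [0.49733568 0.04985654 0.1       ]
hooks [0.56152584 0.05499602 0.1       ] 0.08103711352151015
[ 0.1137 -0.0006  0.0019]
```

```bash
echo '[[[0.04,0,0],[0,0,0]],[[0.04,0,0],[0,0,0]],[[0.0335,-0.0006,0.01],[0,0,0.009]],[[0,0,0.03],[0,0,0]],[[0,0,0.03],[0,0,0]],[[0,0,0.015],[0,0,0]],[[0,0,0],[0,0,0]],[[0,0,0],[0,0,0]]]' | python3 -m inch
python3 - <<'E'
from h import *
print(tool([.5627,.0552,.116]),ctrl.read_state()["ee_rot"])
E
```

```text
clock: 7.18
position: [0.5637, 0.0553, 0.1198]
ee_rot: [-3.139, -0.13, -0.002]
contact_force: [1.3, 0.0, 0.1]
grip_width: 0.0502
grasp_force: 0.0
[-0.0011 -0.      0.0038] [-3.13888484e+00 -1.30012709e-01 -2.40218513e-03]
```

```bash
echo '[[[-0.001,0,0.003],[0,0,0]],[[0,0,0],[0,0,0]],[[0,0,0],[0,0,0]]]' | python3 -m inch; echo '[[[0,0,0],[0,0,0]],[[0,0,0],[0,0,0]],[[0,0,0],[0,0,0]],[[0,0,0],[0,0,0]]]' | python3 -m inch 0.0 90;  echo '[[[0,0,-0.005],[0,0,0]],[[0,0,-0.02],[0,0,0]],[[0,0,-0.04],[0,0,0]],[[0,0,-0.04],[0,0,0]],[[0,0,0],[0,0,0]],[[0,0,0],[0,0,0]]]' | python3 -m inch
```

```text
clock: 7.55
position: [0.5621, 0.0552, 0.1164]
ee_rot: [-3.139, -0.13, -0.001]
contact_force: [0.3, -0.3, -0.1]
grip_width: 0.0497
grasp_force: 0.0
clock: 8.05
position: [0.5621, 0.0548, 0.1162]
ee_rot: [3.138, 0.13, 0.001]
contact_force: [-0.3, -2.7, 2.2]
grip_width: 0.0211
grasp_force: 89.0
clock: 8.8
position: [0.5601, 0.0553, 0.218]
ee_rot: [-3.139, -0.13, 0.007]
contact_force: [-1.5, -0.2, -9.0]
grip_width: 0.0207
grasp_force: 89.1
```

```bash
echo '[[[0,0,-0.03],[0,0,0]],[[-0.003,0.03,0],[0,0,0]],[[-0.005,0.05,0],[0,0,0]],[[-0.005,0.05,0],[0,0,0]],[[-0.005,0.05,0],[0,0,0]],[[-0.005,0.04,0],[0,0,0]],[[0,0.02,0],[0,0,0]],[[0,0,0],[0,0,0]],[[0,0,0],[0,0,0]],[[0,0,0],[0,0,0]]]' | python3 -m inch
python3 - <<'E'
from h import *
print(tool([.5353,-.1943,.24]),ctrl.read_state()["contact_force"])
E
```

```text
clock: 10.05
position: [0.5587, -0.1846, 0.2503]
ee_rot: [-3.138, -0.132, 0.001]
contact_force: [-0.2, -0.2, -8.2]
grip_width: 0.0208
grasp_force: 90.2
[-0.0241  0.0077  0.0103] [-0.1554847  -0.17466531 -8.22632965]
```

```bash
echo '[[[-0.012,0.004,0],[0,0,0]],[[-0.012,0.0037,0],[0,0,0]],[[0,0,0.01],[0,0,0]],[[0,0,0.01],[0,0,0]],[[0,0,0],[0,0,0]],[[0,0,0],[0,0,0]],[[0,0,0],[0,0,0]]]' | python3 -m inch
python3 - <<'E'
from h import *
s=ctrl.read_state();print(tool([.5353,-.1943,.22]),s["contact_force"],s["moment"],R.from_rotvec(s["ee_rot"]).as_matrix().round(4).tolist())
for n in("top","side","wrist"):cv2.imwrite(f"pics/{n}3.png",cams.capture(n)[:,:,::-1])
t=cv2.imread("pics/top3.png");i=cv2.imread("pics/side3.png");w=cv2.imread("pics/wrist3.png")
z=lambda i,x,y,w,h:cv2.resize(i[y:y+h,x:x+w],(400,600),interpolation=cv2.INTER_CUBIC)
cv2.imwrite("pics/c3.png",np.hstack([z(i,290,150,100,150),z(w,220,0,200,300)]))
E
```

```text
clock: 10.92
position: [0.536, -0.1957, 0.2313]
ee_rot: [3.139, 0.13, 0.001]
contact_force: [0.2, -0.7, -6.9]
grip_width: 0.0211
grasp_force: 90.1
[-0.0006 -0.0014  0.0113] [ 0.18749813 -0.69715579 -6.89182302] [-0.00226193  0.03932828 -0.02605584] [[0.9966, 0.0828, 0.0008], [0.0828, -0.9966, -0.0002], [0.0007, 0.0003, -1.0]]
```

View pics/c3.png

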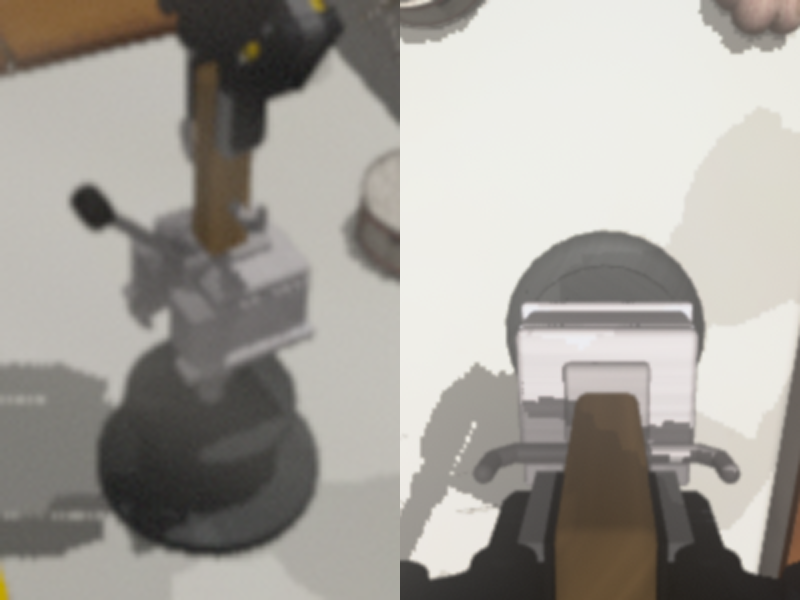

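The side view shows the post hanging upright above the dark stand. In the wrist crop the foot is centred at 607 and the stand disc at 605, so they line up sideways. I'll lower by feel.

```bash
echo '[[[-0.0005,-0.001,0.005],[0,0,0]],[[0,0,0.005],[0,0,0]],[[0,0,0.004],[0,0,0]],[[0,0,0.004],[0,0,0]],[[0,0,0.003],[0,0,0]],[[0,0,0.003],[0,0,0]],[[0,0,0],[0,0,0]],[[0,0,0],[0,0,0]]]' | python3 -m inch; echo '[[[0,0,0.003],[0,0,0]],[[0,0,0.003],[0,0,0]],[[0,0,0],[0,0,0]],[[0,0,0],[0,0,0]]]' | python3 -m inch;python3 - <<'E'
from h import *
s=ctrl.read_state();print(tool([.5353,-.1943,.177]),s["contact_force"],s["moment"])
E
```

```text
clock: 12.08
position: [0.5351, -0.1947, 0.207]
ee_rot: [3.139, 0.13, 0.0]
contact_force: [0.2, -0.5, -7.7]
grip_width: 0.0207
grasp_force: 90.2
clock: 12.58
position: [0.535, -0.1946, 0.2008]
ee_rot: [-3.139, -0.13, 0.0]
contact_force: [0.6, 0.3, -9.3]
grip_width: 0.0208
grasp_force: 90.2
[ 0.0004 -0.0003  0.0238] [ 0.56408043  0.32163106 -9.29035087] [-0.01381342  0.0421216  -0.01449877]
```

```bash
echo '[[[0,0,0.002],[0,0,0]],[[0,0,0.002],[0,0,0]],[[0,0,0],[0,0,0]],[[0,0,0],[0,0,0]]]' | python3 -m inch; echo '[[[0,0,0.002],[0,0,0]],[[0,0,0.002],[0,0,0]],[[0,0,0],[0,0,0]],[[0,0,0],[0,0,0]]]' | python3 -m inch
python3 - <<'E'
from h import *
s=ctrl.read_state();print(s["contact_force"],s["moment"])
E
```

```text
clock: 13.08
position: [0.535, -0.1946, 0.1969]
ee_rot: [-3.139, -0.13, 0.0]
contact_force: [0.3, -0.9, -8.6]
grip_width: 0.0209
grasp_force: 90.2
clock: 13.58
position: [0.535, -0.1946, 0.1928]
ee_rot: [-3.139, -0.13, 0.0]
contact_force: [-0.4, -0.6, -7.8]
grip_width: 0.0207
grasp_force: 90.2
[-0.42346205 -0.62284862 -7.7510849 ] [-0.00848339  0.03881383 -0.02229227]
```

```bash
echo '[[[0,0,0.002],[0,0,0]],[[0,0,0.002],[0,0,0]],[[0,0,0],[0,0,0]],[[0,0,0],[0,0,0]]]' | python3 -m inch; echo '[[[0,0,0.002],[0,0,0]],[[0,0,0.002],[0,0,0]],[[0,0,0],[0,0,0]],[[0,0,0],[0,0,0]]]' | python3 -m inch
python3 - <<'E'
from h import *
s=ctrl.read_state();print(s["contact_force"],s["moment"])
E
```

```text
clock: 14.08
position: [0.535, -0.1946, 0.1889]
ee_rot: [-3.139, -0.13, -0.0]
contact_force: [-0.3, -0.5, -8.0]
grip_width: 0.021
grasp_force: 90.2
clock: 14.58
position: [0.535, -0.1946, 0.1849]
ee_rot: [-3.139, -0.13, 0.0]
contact_force: [0.3, 0.0, -8.7]
grip_width: 0.0209
grasp_force: 90.2
[ 0.32721137  0.01354924 -8.7482987 ] [-0.01698175  0.00523676 -0.0096521 ]
```

```bash
echo '[[[0,0,0.001],[0,0,0]],[[0,0,0.001],[0,0,0]],[[0,0,0],[0,0,0]]]' | python3 -m inch; echo '[[[0,0,0.001],[0,0,0]],[[0,0,0.001],[0,0,0]],[[0,0,0],[0,0,0]]]' | python3 -m inch;  echo '[[[0,0,0.001],[0,0,0]],[[0,0,0],[0,0,0]],[[0,0,0],[0,0,0]]]' | python3 -m inch
```

```text
clock: 14.95
position: [0.5349, -0.1946, 0.1827]
ee_rot: [-3.139, -0.13, 0.0]
contact_force: [0.4, -0.5, -8.2]
grip_width: 0.0208
grasp_force: 90.2
clock: 15.32
position: [0.5348, -0.1946, 0.1807]
ee_rot: [-3.139, -0.13, 0.001]
contact_force: [-0.3, 0.1, -7.6]
grip_width: 0.0206
grasp_force: 90.2
clock: 15.7
position: [0.535, -0.1946, 0.1799]
ee_rot: [-3.139, -0.13, -0.0]
contact_force: [-0.1, -0.1, -8.6]
grip_width: 0.0208
grasp_force: 90.2
```

```bash
for k in 1 2; do echo '[[[0,0,0.001],[0,0,0]],[[0,0,0],[0,0,0]],[[0,0,0],[0,0,0]]]' | python3 -m inch | grep -E "position|contact"; done
```

```text
position: [0.535, -0.1946, 0.1789]
contact_force: [-0.3, 0.5, -8.3]
position: [0.535, -0.1946, 0.1779]
contact_force: [0.4, -0.5, -7.0]
```

```bash
echo '[[[0,0,0.001],[0,0,0]],[[0,0,0],[0,0,0]],[[0,0,0],[0,0,0]]]' | python3 -m inch | grep -E "position|contact"
```

```text
position: [0.535, -0.1946, 0.1769]
contact_force: [0.7, 0.5, -8.0]
```

```bash
echo '[[[0,0,0.001],[0,0,0]],[[0,0,0],[0,0,0]],[[0,0,0],[0,0,0]]]' | python3 -m inch | grep -E "position|contact"
```

```text
position: [0.535, -0.1946, 0.1759]
contact_force: [-0.4, -0.2, -7.6]
```

```bash
echo '[[[0,0,0.001],[0,0,0]],[[0,0,0],[0,0,0]],[[0,0,0],[0,0,0]]]' | python3 -m inch | grep -E "position|contact"
```

```text
position: [0.5352, -0.1947, 0.1754]
contact_force: [-0.5, -0.1, -3.3]
```

```bash
echo '[[[0,0,0.0004],[0,0,0]],[[0,0,0],[0,0,0]],[[0,0,0],[0,0,0]],[[0,0,0],[0,0,0]]]' | python3 -m inch
python3 - <<'E'
from h import *
s=ctrl.read_state();print(s["contact_force"],s["moment"])
cv2.imwrite("pics/side4.png",cams.capture("side")[:,:,::-1]);cv2.imwrite("pics/top4.png",cams.capture("top")[:,:,::-1]);cv2.imwrite("pics/wrist4.png",cams.capture("wrist")[:,:,::-1])
t=cv2.imread("pics/side4.png");i=cv2.imread("pics/wrist4.png")
z=lambda i,x,y,w,h:cv2.resize(i[y:y+h,x:x+w],(400,600),interpolation=cv2.INTER_CUBIC)
cv2.imwrite("pics/c4.png",np.hstack([z(t,300,165,90,135),z(i,220,0,200,300)]))
E
```

```text
clock: 18.08
position: [0.5353, -0.1949, 0.1754]
ee_rot: [3.138, 0.13, 0.002]
contact_force: [-3.3, 0.2, 3.7]
grip_width: 0.0209
grasp_force: 91.9
[-3.25787037  0.21924164  3.7041569 ] [0.31030789 0.67983476 0.07163992]
```

View pics/c4.png

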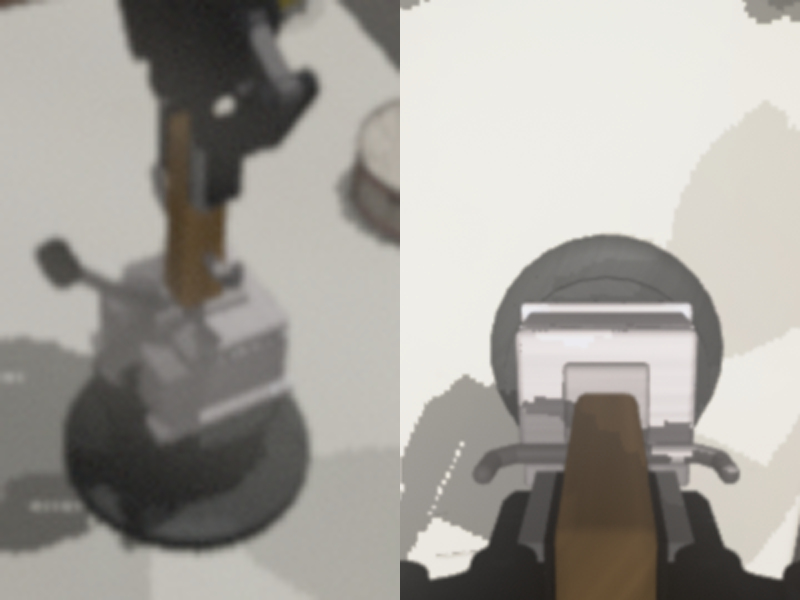

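The foot sits flush on the collar in both views, upright and with the handle up. Next I release, back off and pinch the roller.

```bash
echo '[[[0,0,-0.0005],[0,0,0]],[[0,0,0],[0,0,0]],[[0,0,0],[0,0,0]],[[0,0,0],[0,0,0]]]' | python3 -m inch 0.05 40;  echo '[[[0,0,-0.01],[0,0,0]],[[0,0,-0.03],[0,0,0]],[[0,0,-0.035],[0,0,0]],[[-0.03,0,0],[0,0,0]],[[-0.033,0,0],[0,0,0]],[[0,0,0],[0,0,0]],[[0,0,0],[0,0,0]]]' | python3 -m inch
python3 - <<'E'
from h import *
print(tool([.4718,-.2011,.1425]))
c=cams.get_calibration("wrist");np.savez("w5.npz",K=c["camera_matrix"],E=c["extrinsics"])
i=cams.capture("wrist")[:,:,::-1];cv2.imwrite("pics/w5.png",i)
E
```

```text
clock: 18.73
position: [0.5351, -0.1946, 0.1749]
ee_rot: [3.139, 0.13, 0.0]
contact_force: [-0.3, -0.2, 0.6]
grip_width: 0.0499
grasp_force: 0.0
clock: 19.6
position: [0.4728, -0.2001, 0.2508]
ee_rot: [3.138, 0.129, 0.003]
contact_force: [0.4, -0.3, 0.2]
grip_width: 0.05
grasp_force: 0.0
[-0.0012  0.0009  0.1083]
```

View pics/w5.png

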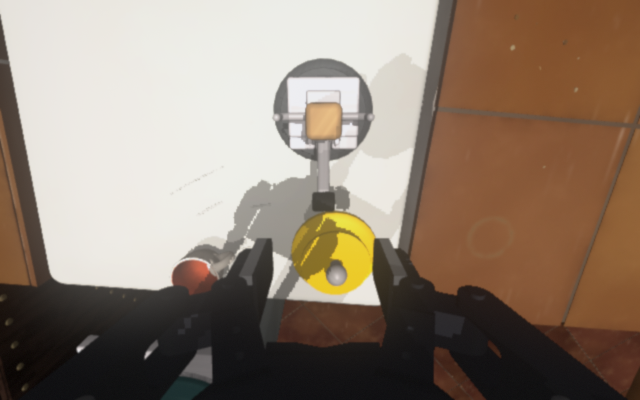

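The wrist view shows the post standing on the stand with the roller at (323,201). The yellow lookalike's ball is at (337,272), so I'll check clearance.

```bash
python3 - <<'E'
from h import *
f=np.load("w5.npz");c=dict(camera_matrix=f["K"],extrinsics=f["E"])
for z in(.15,.156):print("tip",plane("wrist",(323,200.5),z,c).round(4))
print("wood",plane("wrist",(323.5,121),.209,c).round(4))
print("yball",tri([ray("wrist",(337,272),c),ray("top",(388,274)),ray("side",(259,286))]))
E
echo '[[[-0.001,0.0005,0.04],[0,0,0]],[[0,0,0.04],[0,0,0]],[[0,0,0.02],[0,0,0]],[[0,0,0.007],[0,0,0]],[[0,0,0],[0,0,0]],[[0,0,0],[0,0,0]]]' | python3 -m inch
```

```text
tip [ 0.4685 -0.1992  0.15  ]
tip [ 0.4704 -0.1991  0.156 ]
wood [ 0.5358 -0.1939  0.209 ]
yball (array([ 0.34957312, -0.22592267,  0.06030662]), [np.float64(0.0005887705676962759), np.float64(0.0007216237497660613), np.float64(0.0012622563864505695)])
clock: 20.4
position: [0.4724, -0.2009, 0.1443]
ee_rot: [3.138, 0.13, 0.003]
contact_force: [-0.3, -1.1, 0.3]
grip_width: 0.0499
grasp_force: 0.0
```

```bash
echo '[[[-0.001,-0.0012,0.0018],[0,0,0]],[[0,0,0],[0,0,0]],[[0,0,0],[0,0,0]],[[0,0,0],[0,0,0]],[[0,0,0],[0,0,0]]]' | python3 -m inch 0.0 20
```

```text
clock: 21.02
position: [0.4702, -0.1996, 0.1416]
ee_rot: [3.138, 0.13, 0.0]
contact_force: [-2.3, -1.1, 2.5]
grip_width: 0.0174
grasp_force: 25.2
```

```bash
echo '[[[-0.0038,0,0.004],[0,0,0]],[[-0.0036,0,0.0043],[0,0,0]],[[-0.003,0,0.0043],[0,0,0]],[[-0.0027,0,0.0045],[0,0,0]],[[0,0,0],[0,0,0]]]' | python3 -m inch|grep -E "pos|cont"
```

```text
position: [0.4561, -0.2003, 0.1231]
contact_force: [-4.1, -2.0, 1.3]
```

```bash
echo '[[[-0.0024,0,0.0047],[0,0,0]],[[-0.002,0,0.0049],[0,0,0]],[[0,0,0],[0,0,0]]]' | python3 -m inch|grep -E "pos|cont"
```

```text
position: [0.4523, -0.2006, 0.1139]
contact_force: [-4.0, -3.0, 1.4]
```

```bash
echo '[[[-0.002,0,0.005],[0,0,0]],[[-0.0015,0,0.0051],[0,0,0]],[[0,0,0],[0,0,0]]]' | python3 -m inch|grep -E "pos|cont"
```

```text
position: [0.4496, -0.2009, 0.104]
contact_force: [-0.6, -1.0, -1.0]
```

```bash
echo '[[[-0.0008,0,0.0035],[0,0,0]],[[-0.0004,0,0.0035],[0,0,0]],[[0,0,0],[0,0,0]]]' | python3 -m inch|grep -E "pos|cont"
```

```text
position: [0.4485, -0.2011, 0.0972]
contact_force: [1.0, -0.9, -1.0]
```

```bash
for k in 1 2; do echo '[[[-0.0001,0,0.0015],[0,0,0]],[[0,0,0],[0,0,0]]]' | python3 -m inch|grep -E "pos|cont"; done
```

```text
position: [0.4483, -0.2012, 0.096]
contact_force: [1.0, -0.6, 0.1]
position: [0.4481, -0.2012, 0.0944]
contact_force: [1.3, -0.5, -0.3]
```

```bash
echo '[[[0,0,0.001],[0,0,0]],[[0,0,0],[0,0,0]]]' | python3 -m inch|grep -E "pos|cont"
```

```text
position: [0.4481, -0.2012, 0.0934]
contact_force: [1.5, -1.1, 0.1]
```

```bash
echo '[[[0,0,0.001],[0,0,0]],[[0,0,0],[0,0,0]]]' | python3 -m inch|grep -E "pos|cont"
```

```text
position: [0.448, -0.2012, 0.0924]
contact_force: [2.4, -1.3, 0.5]
```

```bash
echo '[[[0,0,0.0008],[0,0,0]],[[0,0,0],[0,0,0]]]' | python3 -m inch|grep -E "pos|cont"
```

```text
position: [0.448, -0.2012, 0.0916]
contact_force: [2.2, -0.8, -0.6]
```

```bash
echo '[[[0,0,0.0008],[0,0,0]],[[0,0,0],[0,0,0]]]' | python3 -m inch|grep -E "pos|cont"
```

```text
position: [0.4479, -0.2012, 0.0908]
contact_force: [2.5, 0.1, 0.6]
```

```bash
echo '[[[0,0,0.0006],[0,0,0]],[[0,0,0],[0,0,0]]]' | python3 -m inch|grep -E "pos|cont"
```

```text
position: [0.4479, -0.2012, 0.0902]
contact_force: [2.6, -0.4, -0.4]
```

```bash
echo '[[[0.0002,0,0.0006],[0,0,0]],[[0,0,0],[0,0,0]]]' | python3 -m inch|grep -E "pos|cont"
```

```text
position: [0.4479, -0.2012, 0.0897]
contact_force: [0.1, -0.9, 2.9]
```

```bash
echo '[[[0,0,0.0006],[0,0,0]],[[0,0,0],[0,0,0]]]' | python3 -m inch|grep -E "pos|cont"
```

```text
position: [0.4477, -0.2013, 0.0892]
contact_force: [-0.6, -0.8, 5.9]
```

```bash
echo '[[[0,0,0.0006],[0,0,0]],[[0,0,0],[0,0,0]]]' | python3 -m inch|grep -E "pos|cont"
```

```text
position: [0.4474, -0.2013, 0.0886]
contact_force: [-2.1, -0.7, 6.1]
```

```bash
echo '[[[0,0,0],[0,0,0]],[[0,0,0],[0,0,0]],[[0,0,0],[0,0,0]],[[0,0,0],[0,0,0]]]' | python3 -m inch 0.05;  echo '[[[0,0,-0.02],[0,0,0]],[[0,0,-0.05],[0,0,0]],[[-0.02,0,-0.06],[0,0,0]],[[0,0,-0.02],[0,0,0]],[[0,0,0],[0,0,0]],[[0,0,0],[0,0,0]]]' | python3 -m inch
python3 - <<'E'
from h import *
c=cams.get_calibration("wrist");np.savez("w6.npz",K=c["camera_matrix"],E=c["extrinsics"])
i=cams.capture("wrist")[:,:,::-1];cv2.imwrite("pics/w6.png",i)
t=cams.capture("side")[:,:,::-1];cv2.imwrite("pics/s6.png",t)
u=cams.capture("top")[:,:,::-1];cv2.imwrite("pics/t6.png",u)
z=lambda i,x,y,w,h:cv2.resize(i[y:y+h,x:x+w],(400,300),interpolation=cv2.INTER_CUBIC)
cv2.imwrite("pics/c6.png",np.vstack([np.hstack([z(t,290,160,100,75),z(t,290,220,100,75)]),np.hstack([z(u,335,165,80,60),z(i,220,80,200,150)])]))
E
```

```text
clock: 25.78
position: [0.4478, -0.2009, 0.0881]
ee_rot: [-3.139, -0.13, 0.001]
contact_force: [0.1, 0.1, -1.0]
grip_width: 0.0499
grasp_force: 0.0
clock: 26.52
position: [0.4276, -0.2023, 0.2361]
ee_rot: [-3.138, -0.13, 0.003]
contact_force: [0.1, -0.9, -0.7]
grip_width: 0.0499
grasp_force: 0.0
```

View pics/c6.png

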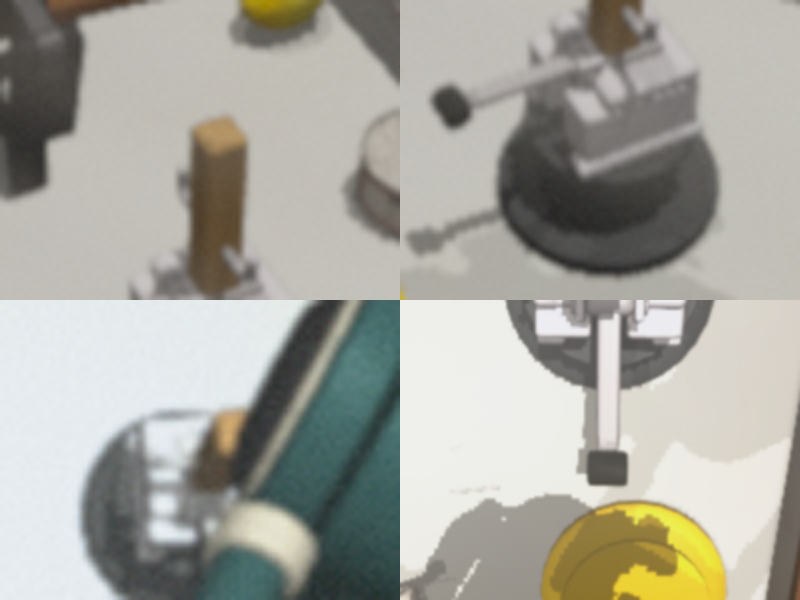

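The handle looks down, with the roller at side (302,246) and wrist (323.5,164). The post is upright, with the wood top at side (344,193).

Run:
```python
from h import *
f=np.load("w6.npz");c=dict(camera_matrix=f["K"],extrinsics=f["E"])
t,e=tri([ray("wrist",(323.2,163.7),c),ray("side",(302.1,245.9))]);print("tip",t,e)
for q in(0,.05,.1,.15,.2):
    d=np.array([-np.cos(.083),-np.sin(.083),0]);p=np.array([.5355,-.1945,.059+.047])+d*(.018+.07*np.cos(q))+[0,0,.07*np.sin(q)]
    print(q,p.round(4),proj("side",p).round(1),proj("wrist",p,c).round(1))
print("woodtop pred",proj("side",[.5355,-.1945,.209]))
```

```text
tip [ 0.44696747 -0.19916906  0.10390728] [np.float64(0.0006340448953468102), np.float64(0.0006340448953468328)]
0 [ 0.4478 -0.2018  0.106 ] [303.3 246.1] [325.8 164.1]
0.05 [ 0.4479 -0.2018  0.1095] [303.2 244.8] [325.9 164.8]
0.1 [ 0.4482 -0.2018  0.113 ] [303.3 243.5] [325.9 165.2]
0.15 [ 0.4486 -0.2017  0.1165] [303.4 242.2] [325.9 165.5]
0.2 [ 0.4492 -0.2017  0.1199] [303.6 240.9] [326.  165.7]
woodtop pred [345.02873526 191.55092649]
```

A gentle feel from above will settle the last few hundredths: the roller's top should be at about z = 0.114 when locked.

```bash
echo '[[[0.0195,0,0],[0,0,0]],[[0,-0.0005,0.04],[0,0,0]],[[0,0,0.04],[0,0,0]],[[0,0,0.02],[0,0,0]],[[0,0,0.014],[0,0,0]],[[0,0,0],[0,0,0]],[[0,0,0],[0,0,0]]]' | python3 -m inch 0.0 20
```

```text
clock: 27.55
position: [0.4487, -0.201, 0.1246]
ee_rot: [3.138, 0.13, 0.002]
contact_force: [0.1, 0.4, -0.2]
grip_width: -0.0001
grasp_force: 0.0
```

```bash
echo '[[[0,0,0.002],[0,0,0]],[[0,0,0],[0,0,0]],[[0,0,0],[0,0,0]]]' | python3 -m inch|grep -E "pos|cont"
```

```text
position: [0.4479, -0.2008, 0.1221]
contact_force: [0.2, -0.2, 0.0]
```

```bash
echo '[[[0,0,0.0015],[0,0,0]],[[0,0,0],[0,0,0]],[[0,0,0],[0,0,0]]]' | python3 -m inch|grep -E "pos|cont"
```

```text
position: [0.4476, -0.2006, 0.1201]
contact_force: [0.6, 0.4, 1.3]
```

```bash
echo '[[[0,0,0.001],[0,0,0]],[[0,0,0],[0,0,0]],[[0,0,0],[0,0,0]]]' | python3 -m inch|grep -E "pos|cont"
```

```text
position: [0.4477, -0.2007, 0.1192]
contact_force: [-0.3, 1.4, -0.5]
```

```bash
echo '[[[0,0,0.001],[0,0,0]],[[0,0,0],[0,0,0]],[[0,0,0],[0,0,0]]]' | python3 -m inch|grep -E "pos|cont"
```

```text
position: [0.4477, -0.2007, 0.1181]
contact_force: [-0.1, 0.7, -0.1]
```

```bash
echo '[[[0,0,0.001],[0,0,0]],[[0,0,0],[0,0,0]],[[0,0,0],[0,0,0]]]' | python3 -m inch|grep -E "pos|cont"
```

```text
position: [0.4477, -0.2007, 0.1172]
contact_force: [-0.3, 0.6, 0.2]
```

```bash
echo '[[[0,0,0.001],[0,0,0]],[[0,0,0],[0,0,0]],[[0,0,0],[0,0,0]]]' | python3 -m inch|grep -E "pos|cont"
```

```text
position: [0.4477, -0.2007, 0.1161]
contact_force: [-0.4, -0.1, 0.4]
```

```bash
echo '[[[0,0,0.0008],[0,0,0]],[[0,0,0],[0,0,0]],[[0,0,0],[0,0,0]]]' | python3 -m inch|grep -E "pos|cont"
```

```text
position: [0.4477, -0.2007, 0.1154]
contact_force: [0.6, -0.3, -0.2]
```

```bash
echo '[[[0,0,0.0008],[0,0,0]],[[0,0,0],[0,0,0]],[[0,0,0],[0,0,0]]]' | python3 -m inch|grep -E "pos|cont"
```

```text
position: [0.4477, -0.2007, 0.1146]
contact_force: [0.6, -0.4, 0.1]
```

```bash
echo '[[[0,0,0.0006],[0,0,0]],[[0,0,0],[0,0,0]],[[0,0,0],[0,0,0]]]' | python3 -m inch|grep -E "pos|cont"
```

```text
position: [0.4478, -0.2007, 0.114]
contact_force: [-1.1, 0.2, 1.0]
```

```bash
echo '[[[0,0,0.0004],[0,0,0]],[[0,0,0],[0,0,0]],[[0,0,0],[0,0,0]]]' | python3 -m inch|grep -E "pos|cont"
```

```text
position: [0.4479, -0.2007, 0.1138]
contact_force: [-1.3, -0.0, 2.3]
```

```bash
echo '[[[0,0,0.0004],[0,0,0]],[[0,0,0],[0,0,0]],[[0,0,0],[0,0,0]]]' | python3 -m inch|grep -E "pos|cont"
```

```text
position: [0.4479, -0.2007, 0.1134]
contact_force: [-0.6, 0.6, 3.9]
```

The roller's top is at 0.1138 and the force builds, so the handle is on its stop. I'll withdraw and hand in.

```bash
echo '[[[0,0,-0.02],[0,0,0]],[[0,0,-0.05],[0,0,0]],[[0,0,-0.06],[0,0,0]],[[-0.02,0,-0.02],[0,0,0]],[[0,0,0],[0,0,0]],[[0,0,0],[0,0,0]],[[0,0,0],[0,0,0]]]' | python3 -m inch
python3 - <<'E'
from h import *
t=cams.capture("side");cv2.imwrite("pics/s7.png",t[:,:,::-1])
a=cv2.imread("pics/s6.png");b=cv2.imread("pics/s7.png");print("diff post area",cv2.absdiff(a,b)[190:290,310:380].mean())
print(ctrl.sign_off())
E
```

```text
clock: 32.55
position: [0.4272, -0.2018, 0.261]
ee_rot: [-3.137, -0.13, 0.005]
contact_force: [-0.1, 0.3, 0.3]
grip_width: 0.0001
grasp_force: 0.0
diff post area 1.7203809523809523
the job is handed in; nothing more can be done
None
```

The post is seated on the stand's collar, with its handle down at the stop, upright and released; I handed the job in at 32.6 s and got no verdict back.

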